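Lock the pacemaker cradle

TASK

Lock the pacemaker into its inspection cradle using only the fingertips: push the red lever round until the slot in the green disc lines up with the steel bar, then push the bar by its blue tab straight through the slot until the tab is fully home against the yellow bridge. Do not pick anything up, and leave the pacemaker lying in its nest and everything else on the bench where it stands. Finish with the hand clear.

Things in the scene. Friction and masses are not known exactly. Their poses are not given: they have to be found in the camera images.
- cradle: Fixed locking cradle. Origin on the disc's axis at bench height, z up, +x along the guide in the direction the bar is pushed (to the pacemaker). Aluminium base x -165 to 100, y +-45 mm, 10 mm high. Grey guide of the bar x -158 to -31, y +-17 mm, top 37 mm above the bench, a 9 mm slot along its top for the tab's neck. Nest of the pacemaker (rim top 16 mm) x 32 to 90, y +-34 mm.
- bridge (a point): Top centre, 39.5 mm above the bench, of the yellow bridge across the guide's front end (x -41 to -31 mm, y +-17 mm in the cradle's frame): a rigid stop. The bar slides through under it; the tab's neck comes up against its rear face.
- disc (a joint): Angle of the green disc (56 mm across, top 34 mm above the bench), rad, anticlockwise from above. 0: its 15 mm slot is in line with the bar and the lever points to the cradle's +y. Starts 0.5 to 1.2 (lever turned towards -x): push it clockwise. No stop or click at 0; 0.04 N m friction holds it where left. The bar passes freely within 0.08 of 0, its nose pushes it straighter from up to 0.2, beyond 0.25 it butts.
- pin (a point): Middle of the red upright pin on the lever's end: 12 mm across, 48 to 88 mm above the bench (this point 68 mm), 55 mm from the disc's axis; pushed with under 1 N. The lever arm, 14 mm wide, runs from the disc out to 62 mm from the axis, 42 to 48 mm above the bench, and swings clear over the guide.
- bar: Loose steel locking bar, 10 mm wide, 12 mm high, 103 mm long, about 140 g, held in the guide so that it only slides along the cradle's x. Origin: on its underside, under its tab (20 mm above the bench); +x towards the nose. The tab stands on it at the rear end. At home the origin is at x = -45 mm in the cradle's frame; it starts at about -134 to -144 mm.
- tab (a point): Middle of the blue push tab on the bar, straight above the bar's origin: a plate 8 mm thick along the bar, 30 mm wide across it, from 39 to 66 mm above the bench; this point at 53 mm. A push of 1 to 4 N on its rear (-x) face slides the bar.
- nose (a point): Middle of the bar's front end, 99 mm ahead of the bar's origin; the last 12 mm taper from 10 to 4 mm wide. At home it lies at x = +54 mm in the cradle's frame, over the pacemaker's edge.
- pacemaker: Titanium pacemaker with a white header, 44 x 55 x 7 mm, 30 g, lying loose in the cradle's nest; origin at the centre of its underside, 10 mm above the bench.
- header: White polymer connector header, 32 x 22 x 14 mm, loose on the bench beside the cradle; origin at the centre of its underside. To be left alone.
- jar: Squat glass specimen jar with a steel lid, 54 mm across, 55 mm tall, loose; origin at the centre of its underside. To be left alone.
- gauge: Steel gauge block, 36 x 12 x 26 mm, loose; origin at the centre of its underside. To be left alone.
- driver: Red-handled torque driver lying down, about 155 x 30 x 30 mm, long axis x, loose; origin on its underside. To be left alone.
- dish: White ceramic dish, 90 mm across, 22 mm tall, loose; origin at the centre of its underside. To be left alone.
- flask: Amber glass bottle, 56 mm across, 120 mm tall, loose; origin at the centre of its underside. To be left alone.
Things that resemble listed ones, but are neither listed nor needed, are in the scene too. Leave any brown look-alike of the pacemaker alone. Leave any black or pink look-alike of the bar alone.

How it is judged:
On the way, in this order (a step that is already met when the one before it is completed fails the run):
1. the disc's slot is lined up with the bar (value of joint disc between -0.26 and 0.26 rad and x of nose in the frame of cradle below 0.03 m), for 0.2 s.
2. the bar is pushed through the slot, fully home (x of nose in the frame of cradle above 0.05 m), for 0.2 s.
At the end, for the whole second after the job is handed in: The bar rests in its guide with its nose within 4 mm of fully home, the disc within 0.16 rad of its line; the pacemaker lies flat within 6 mm of its start, and header, jar, gauge block, torque driver, dish and flask within 15 mm of theirs (value of joint disc between -0.16 and 0.16 rad and x of nose in the frame of cradle above 0.05 m and linear speed of bar below 0.01 m/s and z of bar in the frame of cradle below 0.025 m and distance of pacemaker from where it was at the start of the episode below 0.006 m and angle between pacemaker's own z axis and vertical below 0.1 rad and distance of each of header, jar, gauge, driver, dish, flask from where it was at the start of the episode below 0.015 m); the robot touches nothing.
It fails at once if the bar is lifted out of its guide (z of bar in the frame of cradle above 0.028 m).
It fails at once if the pacemaker is lifted or shoved (distance of pacemaker from where it was at the start of the episode above 0.008 m).
It fails at once if a bystander is moved, lifted or tipped (distance of any of header, jar, gauge, driver, dish, flask from where it was at the start of the episode above 0.015 m or angle between any of header, jar, gauge, driver, dish, flask's own z axis and vertical above 0.35 rad).
It also fails if it takes over 43 s, if anything falls off the work surface, if the arm or the gripper's body presses on something with over 40 N, if the wrist force passes 120 N, or if a joint passes its speed limit or range.

ROBOT

A 6-joint arm with a two-finger parallel gripper is mounted at the origin on the work surface. World frame = base frame: x ahead of the robot, y to its left, z up, the work surface at z = 0. Lengths are in m, angles in rad, forces in N, time in s.
With the tool pointing down it reaches from about 0.375 to 0.975 m from the base axis. Payload 3.8 kg.
Tool frame: the origin (TCP) lies on the centre line of the jaws, within the pads' length; the fingertips stand 14 mm ahead of it and the grasp point (between the pads) lies 5 mm behind it; z points along the fingers, x is the direction in which the jaws open and shut, and the axes are right-handed (so a half turn about z gives the same grasp; the last joint's range is limited). The gripper opens to 85 mm and grips with 20 to 120 N. Pads are 22 mm wide; open, the fingers measure 114 mm over their backs; the gripper's body (76 mm by 85 mm) begins 54 mm behind the grasp point. The pads swing forward as they close: fully open they stand 13 mm farther back than shut.
Start: joints at [1.152, 0.264, 1.604, -0, 1.274, -0.037], TCP at [0.251, 0.626, 0.22] pointing down, gripper open.
Joint ranges: [-2.63, 2.63], [-0.94, 2.18], [0.31, 2.57], [-1.31, 4.45], [0, 2.66], [-2.55, 2.55]. Speed limits (rad/s): [2.57, 2.57, 3.14, 3.14, 3.14, 3.14].

INTERFACE

Orientations are given as a rotation vector (axis times angle).
In Python, from workcell import bot gives the robot as it stands. The module is installed in compiled form; this text tells all that it offers.
- The arm moves only by the tool arm_command, never from a script. Its argument "steps" is one flat list of numbers, 7 for each row, row after row: the shift along the tool's x, y, z in units of 30 mm (1.0 is 30 mm), then the turn, a rotation vector about the tool's x, y, z in units of 6 degrees (1.0 is 6 degrees), then the opening, from 0 (shut) to 1 (fully open). In form: [tx, ty, tz, ax, ay, az, fingers, tx, ty, tz, ax, ay, az, fingers, ...]. A call has 1 to 10 rows; each row shifts and turns the commanded pose from where the row before left it, along the tool's axes as they then stand; what a row does not reach is not made up. A row lasts 1/8 s, in which the tool goes at most 62.5 mm and 10.7 degrees, less where a joint would pass 70% of its speed; a pose out of reach is approached as far as the arm can. A call is refused whole if a number of a shift passes 1 or a number of a turn 1, either way. A call with a gripper value outside its range is refused whole. The fingers move at their own pace and stop on an object; "squeeze" is the grip in N (left out, the last holds). Time passes only in rows, so rows that do not move let the fingers close. It gives the time, the measured TCP pose, the force and the opening at its end, in the units of the state.
- bot.read_state(): the state, without advancing time (a new reading comes with each control period).
- bot.read_camera(name): name is "side" or "top"; returns a dict with "img" (480x640x3 uint8, red, green, blue), "camera_matrix" (3x3 intrinsics, pixels), "k1" (the pictures are not rectified: a ray, as slopes to the right and down, at radius r is drawn at 1 + k1 r^2 times it, then the intrinsics apply), "pose" (4x4, takes a point from camera to world coordinates). Camera axes: x right, y down, z forward; pixel columns grow to the right and rows downward; lengths in m; the calibration is good to about 2 mm. A picture is of the moment at which its call begins. There is no depth.
- bot.finish_job(): hands the job in, once; it reports no verdict.
The state is a dict: "time": time; "q": joint angles; "joint_vel": joint speeds; "joint_torque": joint torques, N m; "tool_pos": TCP position; "tcp_rot": TCP orientation; "wrist_force": force on the tool from outside, world axes, zero at the start; "torque": the same for the moment, N m; "width": opening from 0.0 (shut) to 1.0 (fully open).
Only numpy, scipy, OpenCV 4.12 (cv2) and the standard library are available. Lean on these libraries where they do the work, as an engineer would, in place of code of your own. Each camera call takes 0.05 s, during which the arm holds its last target.

## Working session

There is one attempt and no reset: what is moved stays moved. The work goes in short steps, Python scripts to look and compute and a tool call to move; the robot and the scene stay as the last step left them, time stands still between calls to the robot, and variables do not carry over. Pictures are saved under pics/ and viewed, and the job is handed in when it is done.

Besides the shell and the picture viewer there is one more tool, called after "Call:" by a JSON object that holds its "method" and its "body". arm_command: Moves the arm, as the interface text tells. Its arguments: {"type":"object","properties":{"steps":{"type":"array","items":{"type":"number"}},"squeeze":{"type":"number"}},"required":["steps"]}

```bash
mkdir -p pics; cat > h.py <<'E'
import numpy as np, cv2
from workcell import bot
def save(n,tag):
    c=bot.read_camera(n); cv2.imwrite(f'pics/{tag}.png',c['img'][:,:,::-1]); np.savez(f'{tag}.npz',**c); return c
def proj(c,P):
    P=np.atleast_2d(P); T=np.linalg.inv(c['pose']); p=P@T[:3,:3].T+T[:3,3]
    s=p[:,:2]/p[:,2:]; r2=(s**2).sum(1,keepdims=True); s=s*(1+float(c['k1'])*r2)
    K=c['camera_matrix']; return np.c_[s[:,0]*K[0,0]+K[0,2],s[:,1]*K[1,1]+K[1,2]]
def ray(c,uv):
    uv=np.atleast_2d(uv).astype(float); K=c['camera_matrix']
    d=np.c_[(uv[:,0]-K[0,2])/K[0,0],(uv[:,1]-K[1,2])/K[1,1]]; s=d.copy()
    for _ in range(20): s=d/(1+float(c['k1'])*(s**2).sum(1,keepdims=True))
    v=np.c_[s,np.ones(len(s))]@c['pose'][:3,:3].T
    return c['pose'][:3,3],v
def atz(c,uv,z):
    o,v=ray(c,uv); return o+v*((z-o[2])/v[:,2:])
E
python3 - <<'E'
from h import *
for n in('side','top'):
    c=save(n,n+'0'); print(n,c['pose'].round(3).tolist(),c['camera_matrix'].tolist(),c['k1'])
print(bot.read_state())
E
```

```text
side [[0.879, -0.313, 0.36, 0.162], [-0.476, -0.609, 0.634, -0.744], [0.021, -0.728, -0.685, 0.876], [0.0, 0.0, 0.0, 1.0]] [[568.0640519673638, 0.0, 323.0032758387807], [0.0, 568.0640519673638, 246.10686222447947], [0.0, 0.0, 1.0]] 0.026999065113145735
top [[-0.021, -0.994, 0.104, 0.465], [-1.0, 0.02, -0.014, 0.002], [0.012, -0.105, -0.994, 1.125], [0.0, 0.0, 0.0, 1.0]] [[470.2752431481467, 0.0, 320.71664606326567], [0.0, 470.2752431481467, 233.03259965793714], [0.0, 0.0, 1.0]] 0.014635515084214429
{'time': 0.1, 'q': array([ 1.15212776e+00,  2.64702782e-01,  1.60524250e+00, -2.11646205e-05,
        1.27369970e+00, -3.68929446e-02]), 'joint_vel': array([-0.00099829, -0.00220115, -0.00494026,  0.00260712, -0.00067246,
       -0.00042581]), 'joint_torque': array([ 9.44746243e-04, -5.16706288e+01, -3.68589163e+01,  1.18209826e-05,
        6.16494915e-03,  6.84378983e-05]), 'tool_pos': array([0.2512092 , 0.62577487, 0.21876699]), 'tcp_rot': array([ 2.6016468 ,  1.75900558, -0.00271767]), 'wrist_force': array([ 0.30603374,  1.24135534, -0.16439918]), 'torque': array([-0.03917357,  0.00643071, -0.00563487]), 'width': 1.0030081000381328}
```

View pics/side0.png

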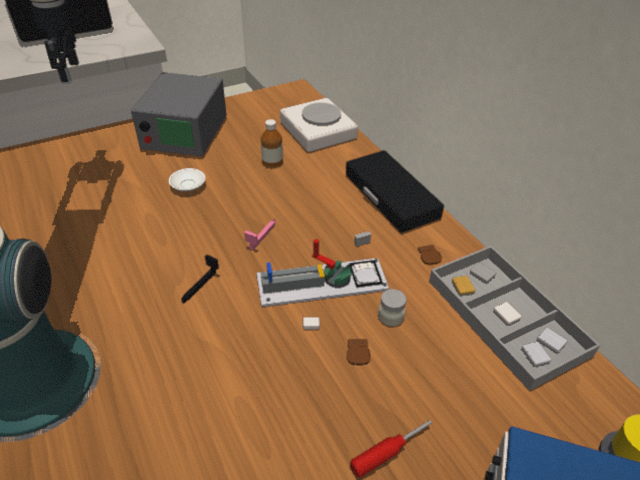

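View pics/top0.png

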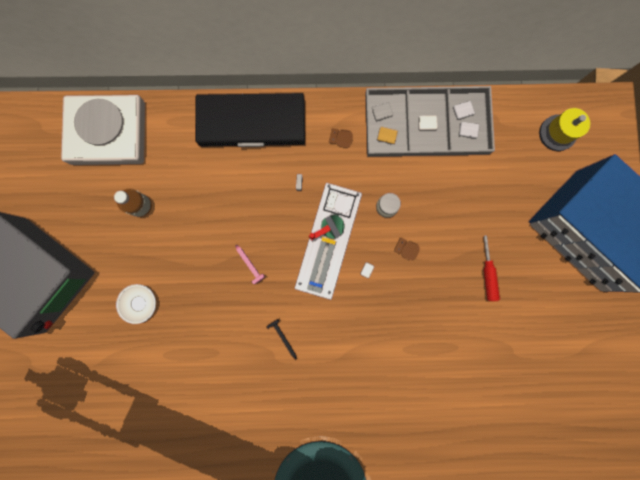

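The real bar is the one in the cradle, with its blue tab at top (316,287) and side (269,271). The look-alikes are the black bar at top (283,338) and the pink bar at top (250,265). The pacemaker is in the nest at top (340,203), and brown look-alikes are at (341,138) and (406,248). The red lever pin is near top (313,236); the other red thing is the driver at (490,280). I'll check with a close crop.

```bash
python3 - <<'E'
import cv2,numpy as np
t=cv2.imread('pics/top0.png')[175:305,270:400]; s=cv2.imread('pics/side0.png')[225:315,245:400]
cv2.imwrite('pics/tc.png',cv2.resize(t,None,fx=4.6,fy=4.6,interpolation=cv2.INTER_CUBIC))
cv2.imwrite('pics/sc.png',cv2.resize(s,None,fx=5,fy=5,interpolation=cv2.INTER_CUBIC))
E
```

```text
(no output)
```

View pics/tc.png

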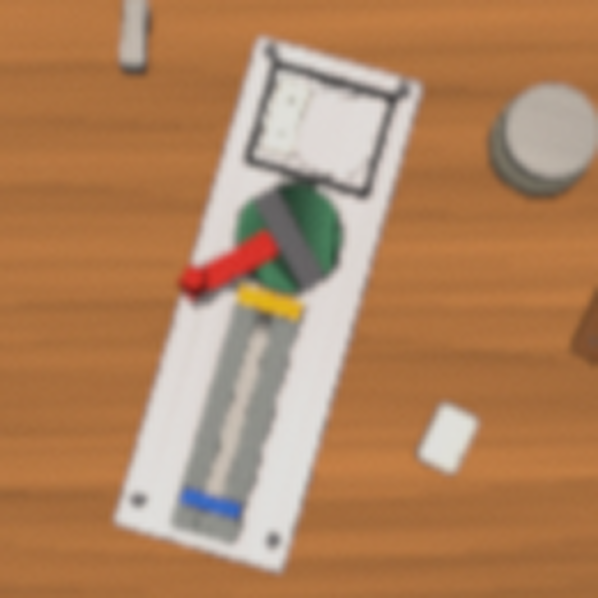

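View pics/sc.png

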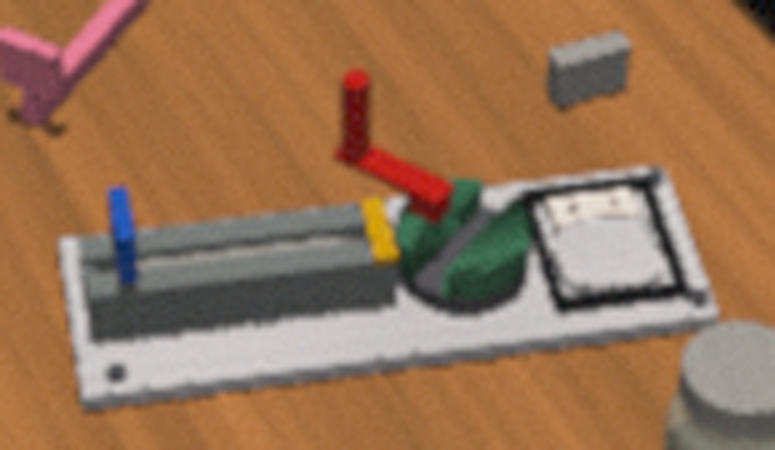

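```bash
cat > fit.py <<'E'
from h import *
from scipy.optimize import least_squares
ct=dict(np.load('top0.npz')); cs=dict(np.load('side0.npz'))
T=lambda u:(np.array(u,float)+.5)/4.6-.5+[270,175]
S=lambda u:(np.array(u,float)+.5)/5-.5+[245,225]
B=np.array([[100,45,10],[100,-45,10],[-165,45,10],[-165,-45,10]])/1e3
obs=[(ct,B,T([[262,37],[424,83],[113,522],[283,571]])),
     (cs,B,S([[655,170],[718,311],[60,238],[82,399]]))]
def W(p,L):
    x,y,a=p[:3]; c,s=np.cos(a),np.sin(a); L=np.atleast_2d(L)
    return np.c_[x+c*L[:,0]-s*L[:,1],y+s*L[:,0]+c*L[:,1],L[:,2]]
f=lambda p:np.concatenate([(proj(c,W(p,L))-o).ravel() for c,L,o in obs])
if __name__=='__main__':
    r=least_squares(f,[.48,-.02,-.25],x_scale=[.1,.1,1]); print(r.x,r.fun.reshape(-1,2).round(1).tolist()); np.save('p.npy',r.x)
    for o in obs:
        print(least_squares(lambda p:(proj(o[0],W(p,o[1]))-o[2]).ravel(),r.x,x_scale=[.1,.1,1]).x)
    # pin & tab triangulation
    def tri(a,b):
        A=[];bb=[]
        for c,u in((ct,a),(cs,b)):
            o,v=ray(c,u); v=v[0]/np.linalg.norm(v[0]); M=np.eye(3)-np.outer(v,v); A.append(M); bb.append(M@o)
        return np.linalg.lstsq(np.vstack(A),np.hstack(bb),rcond=None)[0]
    def loc(P):
        x,y,a=r.x; d=P-np.array([x,y,0]); c,s=np.cos(a),np.sin(a); return np.array([c*d[0]+s*d[1],-s*d[0]+c*d[1],d[2]])
    for n,a,b in(('pintop',T([190,278]),S([356,76])),('tabtop',T([213,500]),S([119,190])),):
        P=tri(a,b); print(n,P.round(4),loc(P).round(4))
    p0=proj(ct,W(r.x,[0,0,.034])); print('disc ctr crop',(p0+.5-[270,175])*4.6)
    for th in(.5,.6,.7,.8,.9,1.,1.1):
        L=[[-.055*np.sin(th),.055*np.cos(th),.088]]
        print(th,(proj(ct,W(r.x,L))+.5-[270,175])*4.6,(proj(cs,W(r.x,L))+.5-[245,225])*5)
    for xb in(-.134,-.139,-.144):
        L=[[xb,0,.066]]
        print(xb,(proj(ct,W(r.x,L))+.5-[270,175])*4.6,(proj(cs,W(r.x,L))+.5-[245,225])*5)
E
python3 fit.py
```

```text
[ 0.59581734 -0.0414879  -0.30610492] [[-0.6, -0.5], [0.0, -0.1], [0.2, 0.3], [-0.0, 0.5], [1.5, -1.0], [0.1, 0.8], [-0.7, 0.2], [-0.4, -0.1]]
[ 0.59595049 -0.04184438 -0.30997645]
[ 0.59580776 -0.04109692 -0.30117092]
pintop [0.5706 0.0089 0.0882] [-0.0392  0.0404  0.0882]
tabtop [0.4623 0.0007 0.0793] [-0.14   -0.      0.0793]
disc ctr crop [[290.59382201 235.63761172]]
0.5 [[183.43240082 246.18721762]] [[380.86959156  60.99535419]]
0.6 [[186.39099229 257.12627207]] [[370.97824212  66.91088212]]
0.7 [[190.43812427 267.7266421 ]] [[361.98447322  73.50608369]]
0.8 [[195.53462788 277.88104665]] [[353.97946385  80.72455655]]
0.9 [[201.63054968 287.48643447]] [[347.04716978  88.50343594]]
1.0 [[208.66561107 296.44507723]] [[341.26336927  96.77366558]]
1.1 [[216.5697846  304.66561628]] [[336.69469226 105.46034512]]
-0.134 [[216.33387975 489.93035979]] [[137.80344206 212.09906521]]
-0.139 [[213.43344831 499.84669331]] [[125.33503199 213.60785177]]
-0.144 [[210.53006007 509.77323918]] [[112.84903118 215.11884423]]
```

```bash
cat > go.py <<'E'
from fit import *
from scipy.spatial.transform import Rotation as R
import sys
p=np.load('p.npy')
def rel(L):
    s=bot.read_state(); M=R.from_rotvec(s['tcp_rot']).as_matrix()
    tgt=W(p,L)[0]; d=tgt-s['tool_pos']
    a=p[2]; Mt=np.array([[-np.sin(a),np.cos(a),0],[np.cos(a),np.sin(a),0],[0,0,-1]]).T  # tool y = cradle x
    turn=R.from_matrix(M.T@Mt).as_rotvec()
    x,y,_=p; e=s['tool_pos']-[x,y,0]; c,sn=np.cos(a),np.sin(a)
    print('t',s['time'],'tgt',tgt.round(4),'local now',[round(v*1e3,1) for v in(c*e[0]+sn*e[1],-sn*e[0]+c*e[1],e[2])],'shift units now',(M.T@d/.03).round(2),'after turn',(Mt.T@d/.03).round(2),'turn units',(np.degrees(turn)/6).round(2),'F',s['wrist_force'].round(2),'w',round(s['width'],2))
if __name__=='__main__': rel([float(v)/1e3 for v in sys.argv[1:4]])
E
python3 go.py -80 49 150
```

```text
t 0.1 tgt [0.5343 0.0293 0.15  ] local now [np.float64(-529.7), np.float64(532.4), np.float64(218.8)] shift units now [-14.93  16.16   2.32] after turn [-16.11  14.99   2.29] turn units [-0.    0.02 -0.72] F [ 0.31  1.24 -0.16] w 1.0
```

Call:
{"method": "arm_command", "body": {"steps": [0,0,0,0,0.02,-0.72,0,-0.95,0.88,0,0,0,0,0,-0.95,0.88,0,0,0,0,0,-0.95,0.88,0,0,0,0,0,-0.95,0.88,0,0,0,0,0,-0.95,0.88,0,0,0,0,0,-0.95,0.88,0,0,0,0,0,-0.95,0.88,0,0,0,0,0,-0.95,0.88,0,0,0,0,0,-0.95,0.88,0,0,0,0,0], "squeeze": 30}}

```text
time: 1.35
tool_pos: [0.4007, 0.3088, 0.219]
tcp_rot: [-2.533, -1.856, -0.002]
wrist_force: [0.0, -0.4, -0.0]
width: 0.003
```

Call:
{"method": "arm_command", "body": {"steps": [-0.95,0.88,0,0,0,0,0,-0.95,0.88,0,0,0,0,0,-0.95,0.88,0,0,0,0,0,-0.95,0.88,0,0,0,0,0,-0.95,0.88,0.4,0,0,0,0,-0.95,0.88,0.6,0,0,0,0,-0.95,0.88,0.6,0,0,0,0,-0.95,0.88,0.6,0,0,0,0,0,0,0,0,0,0,0]}}

```text
time: 2.48
tool_pos: [0.5324, 0.0272, 0.1507]
tcp_rot: [-2.535, -1.85, 0.003]
wrist_force: [-0.8, 0.2, -0.2]
width: 0.003
```

```bash
python3 - <<'E'
from h import *
s=save('side','side1'); t=save('top','top1')
cv2.imwrite('pics/sc1.png',cv2.resize(s['img'][150:320,220:420,::-1],None,fx=3.5,fy=3.5,interpolation=cv2.INTER_CUBIC))
P=bot.read_state()['tool_pos']+[0,0,-.014]
print(P,(proj(s,P)-[220,150])*3.5)
E
python3 go.py -80 49 74
```

```text
[0.53276493 0.02918324 0.13846522] [[258.61862106 248.39070292]]
t 2.575 tgt [0.5343 0.0293 0.074 ] local now [np.float64(-81.4), np.float64(48.4), np.float64(152.5)] shift units now [0.02 0.05 2.62] after turn [0.02 0.05 2.62] turn units [-0.02 -0.02 -0.01] F [-0.29  0.27 -0.16] w -0.0
```

View pics/sc1.png

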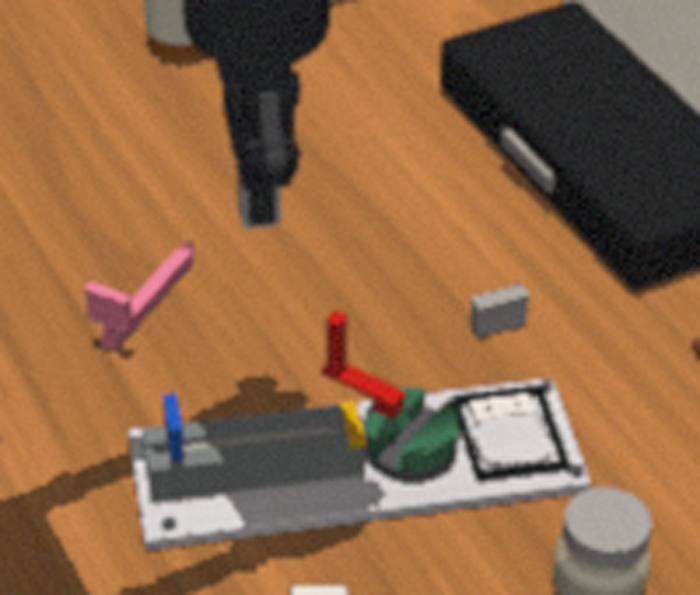

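```bash
python3 - <<'E'
from h import *
s=dict(np.load('side1.npz')); 
P=bot.read_state()['tool_pos']
for dz in(-.014,0,.014): print(dz,(proj(s,P+[0,0,dz])-[220,150])*3.5)
print(bot.read_state()['tool_pos'])
cv2.imwrite('pics/sc2.png',cv2.resize(bot.read_camera('side')['img'][150:250,260:340,::-1],None,fx=6,fy=6,interpolation=cv2.INTER_CUBIC))
for c in('top1',):
  t=dict(np.load('top1.npz')); print(proj(t,P+[0,0,-.014])); cv2.imwrite('pics/tc1.png',cv2.resize(t['img'][175:305,270:400,::-1],None,fx=4.6,fy=4.6,interpolation=cv2.INTER_CUBIC))
E
```

```text
-0.014 [[258.61862106 248.39070292]]
0 [[258.26425081 229.50473667]]
0.014 [[257.903222   210.29059702]]
[0.53276493 0.02918324 0.15246522]
[[301.58923633 250.22018256]]
```

View pics/sc2.png

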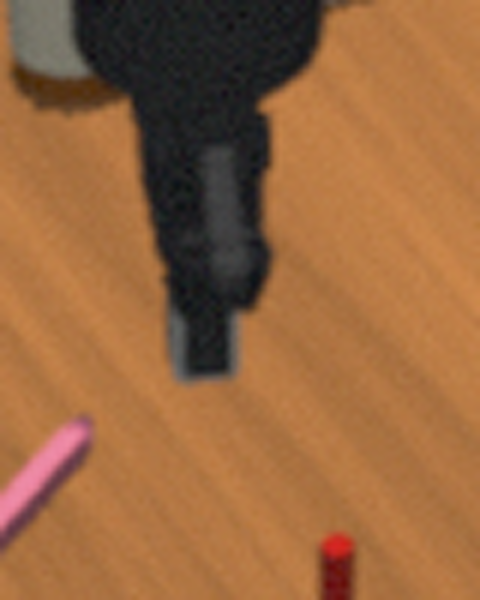

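View pics/tc1.png

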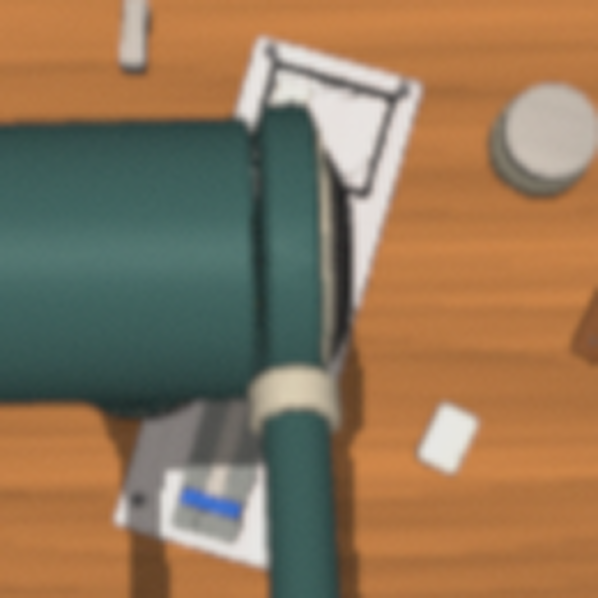

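The crop shows the shut fingertip at side px (293,213), about 14–28 mm higher than predicted. I'll descend in the free space behind the pin and compare again there.

Call:
{"method": "arm_command", "body": {"steps": [0,0,0.9,0,0,0,0,0,0,0.9,0,0,0,0,0,0,0.8,0,0,0,0,0,0,0,0,0,0,0]}}

```text
time: 3.12
tool_pos: [0.5314, 0.0305, 0.0737]
tcp_rot: [-2.53, -1.856, 0.002]
wrist_force: [0.4, -0.2, 0.3]
width: -0.002
```

```bash
cat > look.py <<'E'
from h import *
import sys
tag=sys.argv[1]
s=save('side',tag)
cv2.imwrite(f'pics/{tag}.png',cv2.resize(s['img'][215:305,245:395,::-1],None,fx=5,fy=5,interpolation=cv2.INTER_CUBIC))
P=bot.read_state()['tool_pos']
for dz in(-.014,0,.014): print(dz,((proj(s,P+[0,0,dz])-[245,215])*5).round(0))
E
python3 look.py d1; python3 go.py -80 49 74
```

```text
-0.014 [[246. 169.]]
0 [[245. 145.]]
0.014 [[245. 120.]]
t 3.175 tgt [0.5343 0.0293 0.074 ] local now [np.float64(-81.8), np.float64(49.5), np.float64(75.1)] shift units now [-0.02  0.06  0.04] after turn [-0.02  0.06  0.04] turn units [-0.01 -0.02  0.01] F [-0.06  0.36 -0.36] w -0.0
```

View pics/d1.png

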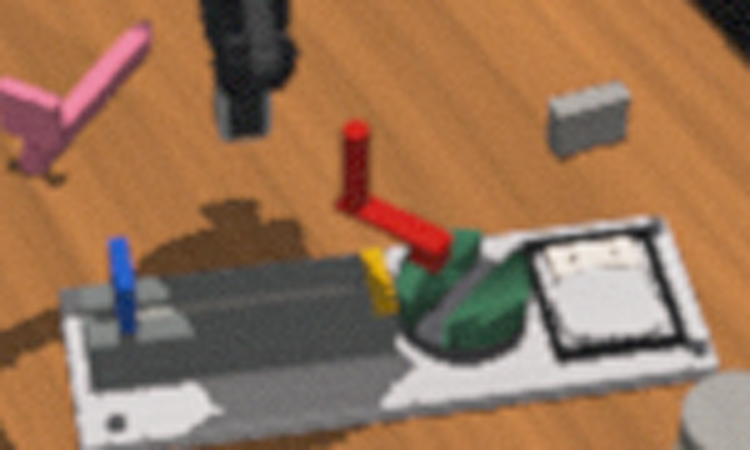

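```bash
python3 - <<'E'
from h import *
s=dict(np.load('d1.npz')); im=s['img'][190:265,270:330,::-1]
im=cv2.convertScaleAbs(im,alpha=1.8,beta=20)
cv2.imwrite('pics/d1z.png',cv2.resize(im,None,fx=8,fy=8,interpolation=cv2.INTER_NEAREST))
E
```

```text
(no output)
```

View pics/d1z.png

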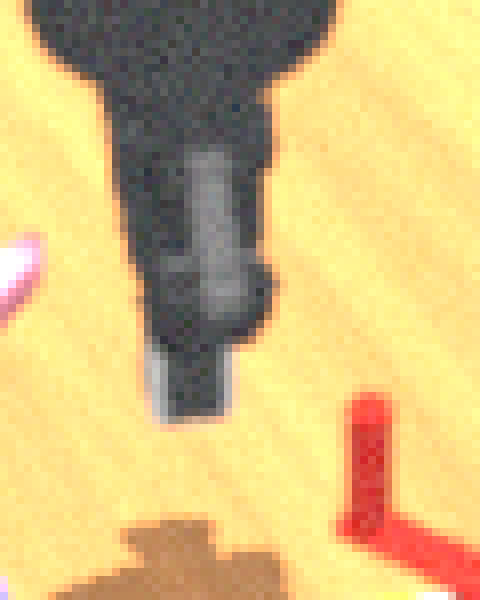

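Call:
{"method": "arm_command", "body": {"steps": [0,0,0.37,0,0,0,0,0,0.35,0,0,0,0,0,0,0.35,0,0,0,0,0,0,0,0,0,0,0,0]}}

```text
time: 3.68
tool_pos: [0.5552, 0.0226, 0.0646]
tcp_rot: [2.535, 1.856, 0.005]
wrist_force: [0.1, -0.6, -0.5]
width: -0.001
```

```bash
python3 look.py d2; python3 go.py -17 49 64
```

```text
-0.014 [[300. 183.]]
0 [[300. 159.]]
0.014 [[300. 134.]]
t 3.725 tgt [0.5944 0.0104 0.064 ] local now [np.float64(-58.9), np.float64(48.8), np.float64(64.3)] shift units now [0.01 1.4  0.01] after turn [0.01 1.4  0.01] turn units [ 0.01 -0.02 -0.01] F [-0.09 -0.27 -0.62] w 0.0
```

View pics/d2.png

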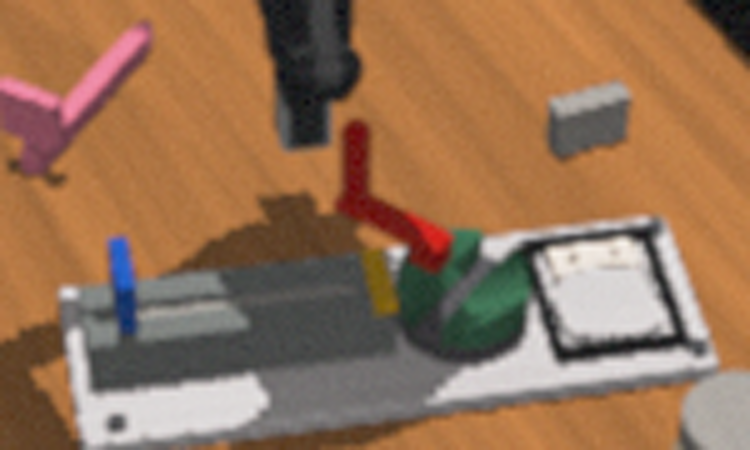

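Call:
{"method": "arm_command", "body": {"steps": [0,0,0.35,0,0,0,0,0,0.2,0,0,0,0,0,0,0.1,0,0,0,0,0,0,0.1,0,0,0,0,0,0,0,0,0,0,0,0]}}

```text
time: 4.35
tool_pos: [0.5619, 0.0223, 0.0521]
tcp_rot: [-2.528, -1.85, 0.001]
wrist_force: [-5.5, 10.6, 0.6]
width: -0.002
```

```bash
python3 look.py d3; python3 go.py -17 49 64
```

```text
-0.014 [[317. 199.]]
0 [[317. 175.]]
0.014 [[317. 150.]]
t 4.4 tgt [0.5944 0.0104 0.064 ] local now [np.float64(-51.5), np.float64(50.6), np.float64(52.2)] shift units now [-0.05  1.15 -0.4 ] after turn [-0.05  1.15 -0.39] turn units [-0.07 -0.04 -0.01] F [-5.56 10.24  0.03] w 0.0
```

View pics/d3.png

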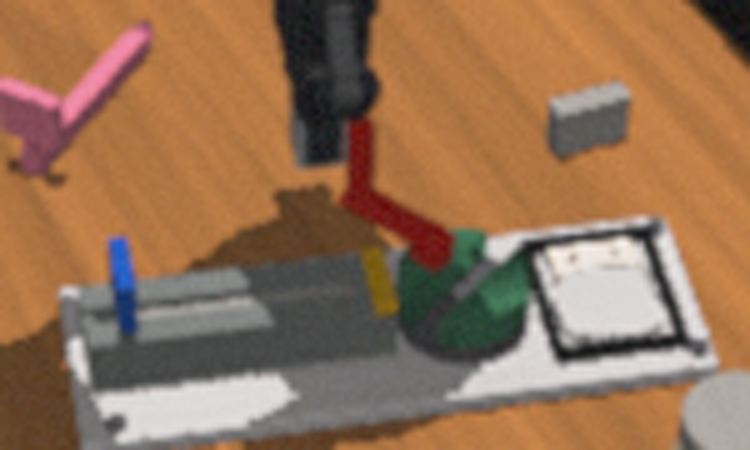

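The force is directed radially, so the finger's corner has caught the outer side of the pin and the shut fingers must be thin (about 12 mm). I'll back off, shift inward and push along the arc.

Call:
{"method": "arm_command", "body": {"steps": [0,-0.35,0,0,0,0,0,-0.33,0,0.1,0,0,0,0,0,0.2,0,0,0,0,0,0,0.15,0,0,0,0,0,0,0,0,0,0,0,0]}}

```text
time: 5.03
tool_pos: [0.5627, 0.0096, 0.0505]
tcp_rot: [-2.534, -1.856, -0.003]
wrist_force: [-0.4, -0.1, -0.2]
width: -0.0
```

```bash
python3 go.py -17 49 64
```

```text
t 5.025 tgt [0.5944 0.0104 0.064 ] local now [np.float64(-47.0), np.float64(38.7), np.float64(50.5)] shift units now [ 0.34  1.   -0.45] after turn [ 0.34  1.   -0.45] turn units [ 0.01 -0.02 -0.01] F [-0.41 -0.11 -0.22] w -0.0
```

Call:
{"method": "arm_command", "body": {"steps": [0.1,0.12,0,0,0,0,0,0.1,0.12,0,0,0,0,0,0.08,0.12,0,0,0,0,0,0.06,0.12,0,0,0,0,0,0.05,0.12,0,0,0,0,0,0,0,0,0,0,0,0]}}

```text
time: 5.78
tool_pos: [0.5832, 0.0158, 0.0505]
tcp_rot: [-2.534, -1.856, -0.004]
wrist_force: [-0.2, 0.1, -0.1]
width: -0.001
```

```bash
python3 look.py d4; python3 go.py -17 49 64
```

```text
-0.014 [[368. 195.]]
0 [[368. 171.]]
0.014 [[369. 147.]]
t 5.825 tgt [0.5944 0.0104 0.064 ] local now [np.float64(-29.5), np.float64(50.8), np.float64(50.5)] shift units now [-0.06  0.42 -0.45] after turn [-0.06  0.42 -0.45] turn units [ 0.01 -0.02 -0.  ] F [-0.72  0.27  0.26] w -0.0
```

View pics/d4.png

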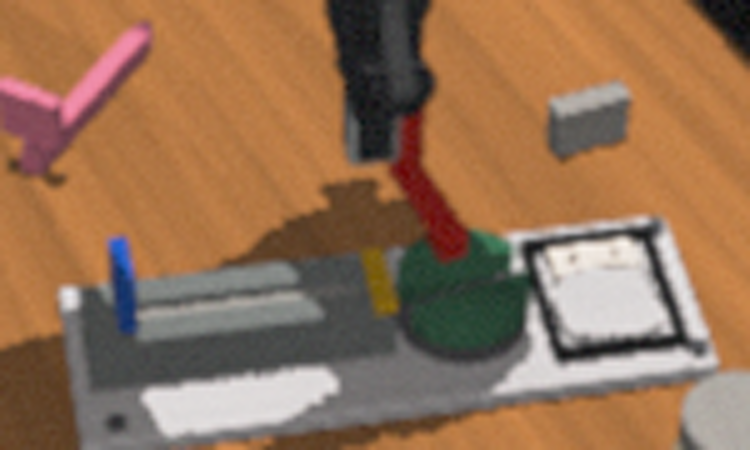

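Call:
{"method": "arm_command", "body": {"steps": [0.04,0.13,0,0,0,0,0,0.02,0.12,0,0,0,0,0,0,0.11,0,0,0,0,0,0,0,0,0,0,0,0]}}

```text
time: 6.32
tool_pos: [0.5939, 0.014, 0.0505]
tcp_rot: [-2.534, -1.856, -0.003]
wrist_force: [0.5, 0.4, -0.3]
width: -0.0
```

```bash
python3 look.py d5; python3 go.py -17 49 64; python3 - <<'E'
from fit import *
p=np.load('p.npy')
for th in(-.1,0,.1,.2):
    R=lambda x,y,z:[x*np.cos(th)-y*np.sin(th),x*np.sin(th)+y*np.cos(th),z]
    L=np.array([R(.028,0,.034),R(-.028,0,.034),R(0,.055,.048),R(0,.055,.088)])
    print(th,((proj(cs,W(p,L))-[245,215])*5).round(0).tolist())
E
```

```text
-0.014 [[392. 190.]]
0 [[393. 166.]]
0.014 [[394. 141.]]
t 6.375 tgt [0.5944 0.0104 0.064 ] local now [np.float64(-18.6), np.float64(52.3), np.float64(50.5)] shift units now [-0.11  0.06 -0.45] after turn [-0.11  0.05 -0.45] turn units [ 0.01 -0.02 -0.  ] F [-0.59  0.17  0.24] w 0.0
-0.1 [[527.0, 272.0], [393.0, 278.0], [447.0, 160.0], [451.0, 90.0]]
0 [[526.0, 267.0], [394.0, 283.0], [435.0, 161.0], [438.0, 91.0]]
0.1 [[524.0, 262.0], [396.0, 288.0], [422.0, 163.0], [425.0, 93.0]]
0.2 [[522.0, 258.0], [398.0, 293.0], [410.0, 165.0], [412.0, 95.0]]
```

View pics/d5.png

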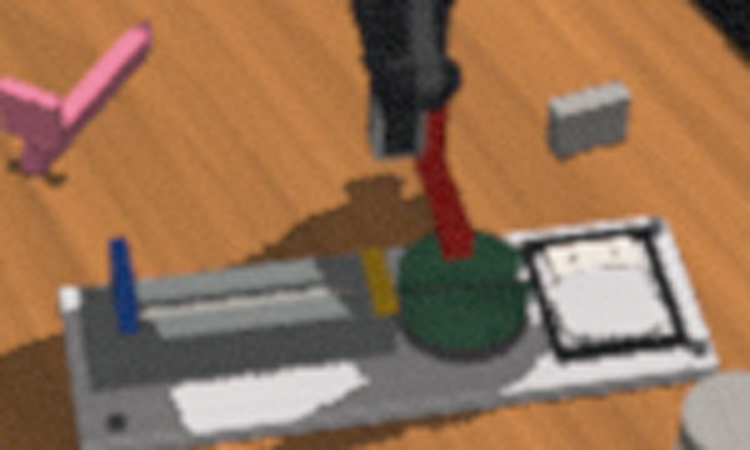

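Call:
{"method": "arm_command", "body": {"steps": [0,0.04,0,0,0,0,0,0,0,0,0,0,0,0,0,-0.5,0,0,0,0,0,0,-0.4,-1,0,0,0,0,0,-0.5,-1,0,0,0,0,-0.45,-0.9,0,0,0,0,0,-0.45,-0.9,0,0,0,0,0,-0.45,-0.9,0,0,0,0,0,-0.4,-0.9,0,0,0,0,0,0,0,0,0,0,0,0]}}

```text
time: 7.62
tool_pos: [0.4328, 0.009, 0.1096]
tcp_rot: [-2.533, -1.855, -0.001]
wrist_force: [1.0, 0.7, -0.1]
width: -0.004
```

```bash
python3 look.py d6; python3 go.py -170 0 60;python3 - <<'E'
from h import *
t=save('top','top2'); cv2.imwrite('pics/tc2.png',cv2.resize(t['img'][175:305,270:400,::-1],None,fx=4.6,fy=4.6,interpolation=cv2.INTER_CUBIC))
E
```

```text
-0.014 [[ 43. 217.]]
0 [[ 41. 191.]]
0.014 [[ 39. 164.]]
t 7.675 tgt [0.4337 0.0097 0.06  ] local now [np.float64(-168.8), np.float64(-0.3), np.float64(110.2)] shift units now [ 0.01 -0.04  1.67] after turn [ 0.01 -0.04  1.67] turn units [ 0.01 -0.02 -0.  ] F [-0.54 -0.68  0.17] w -0.0
```

View pics/d6.png

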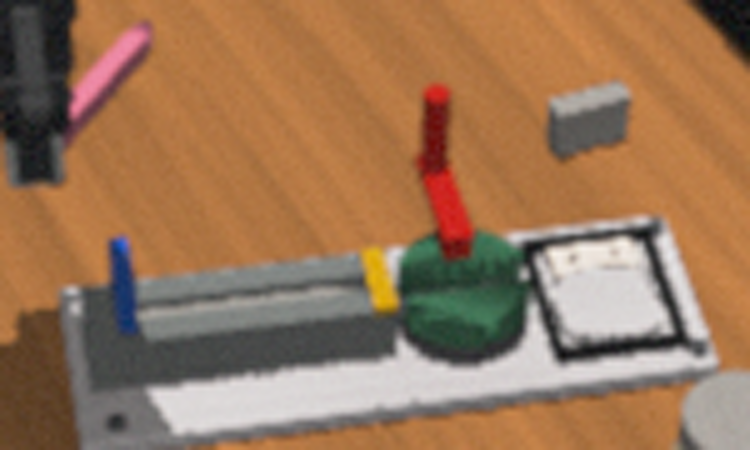

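View pics/tc2.png

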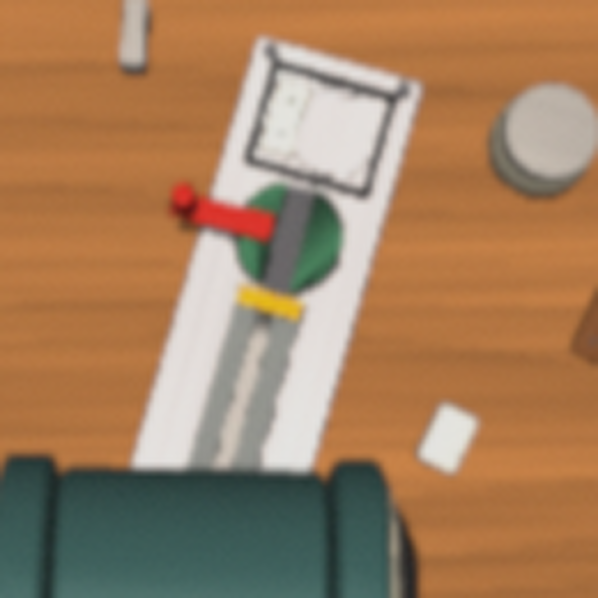

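```bash
python3 - <<'E'
from fit import *
p=np.load('p.npy')
t=dict(np.load('top2.npz'));s=dict(np.load('d6.npz'))
for th in(-.1,0,.1,.2):
    R=lambda x,y,z:[x*np.cos(th)-y*np.sin(th),x*np.sin(th)+y*np.cos(th),z]
    L=np.array([R(.028,0,.034),R(-.028,0,.034),R(0,.055,.048),R(0,.055,.088),R(0,.01,.048)])
    print(th,((proj(t,W(p,L))-[270,175])*4.6).round(0).tolist(),((proj(s,W(p,L))-[245,215])*5).round(0).tolist())
im=t['img'][205:245,300:350,::-1]
cv2.imwrite('pics/tz.png',cv2.resize(im,None,fx=12,fy=12,interpolation=cv2.INTER_CUBIC))
o=np.array([300,205])
for th in(0,.1):
    R=lambda x,y,z:[x*np.cos(th)-y*np.sin(th),x*np.sin(th)+y*np.cos(th),z]
    print(th,((proj(t,W(p,np.array([R(.028,0,.034),R(-.028,0,.034),R(0,.055,.048),R(0,.055,.088)])))-o)*12).round(0).tolist())
E
```

```text
-0.1 [[309.0, 183.0], [268.0, 284.0], [188.0, 189.0], [187.0, 177.0], [271.0, 223.0]] [[527.0, 272.0], [393.0, 278.0], [447.0, 160.0], [451.0, 90.0], [459.0, 234.0]]
0 [[304.0, 181.0], [273.0, 286.0], [184.0, 199.0], [183.0, 188.0], [270.0, 224.0]] [[526.0, 267.0], [394.0, 283.0], [435.0, 161.0], [438.0, 91.0], [456.0, 234.0]]
0.1 [[298.0, 180.0], [278.0, 287.0], [182.0, 210.0], [181.0, 199.0], [270.0, 226.0]] [[524.0, 262.0], [396.0, 288.0], [422.0, 163.0], [425.0, 93.0], [454.0, 235.0]]
0.2 [[293.0, 179.0], [284.0, 288.0], [180.0, 221.0], [179.0, 210.0], [269.0, 228.0]] [[522.0, 258.0], [398.0, 293.0], [410.0, 165.0], [412.0, 95.0], [452.0, 235.0]]
0 [[432.0, 112.0], [352.0, 386.0], [120.0, 160.0], [118.0, 130.0]]
0.1 [[418.0, 109.0], [366.0, 389.0], [114.0, 187.0], [111.0, 159.0]]
```

View pics/tz.png

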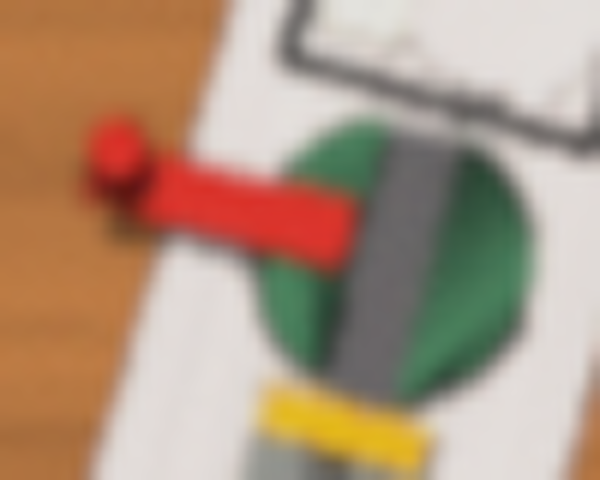

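The slot angle is about +0.02 (side view) to +0.07 (top view), which is lined up well enough. Next I'll descend behind the tab.

Call:
{"method": "arm_command", "body": {"steps": [0,-0.06,0.7,0,0,0,0,0,0,0.7,0,0,0,0,0,0,0.4,0,0,0,0,0,0,0.15,0,0,0,0,0,0,0,0,0,0,0]}}

```text
time: 8.35
tool_pos: [0.4344, 0.0096, 0.0518]
tcp_rot: [-2.533, -1.856, -0.003]
wrist_force: [0.1, 0.7, 0.5]
width: -0.003
```

```bash
python3 look.py d7; python3 go.py -158 0 45; python3 - <<'E'
from fit import *
p=np.load('p.npy')
print(((proj(cs,W(p,[[-.143,0,.066],[-.143,-.006,.066],[-.158,-.006,.037],[-.158,-.006,.048],[-.158,0,.055]]))-[245,215])*5).round(0).tolist())
E
```

```text
-0.014 [[ 52. 318.]]
0 [[ 50. 294.]]
0.014 [[ 47. 270.]]
t 8.4 tgt [0.4452 0.0061 0.045 ] local now [np.float64(-169.1), np.float64(0.1), np.float64(52.2)] shift units now [-0.    0.37  0.24] after turn [-0.    0.37  0.24] turn units [ 0.01 -0.02 -0.  ] F [ 0.23 -0.23  1.4 ] w 0.0
[[113.0, 262.0], [115.0, 273.0], [81.0, 328.0], [79.0, 309.0], [77.0, 286.0]]
```

View pics/d7.png

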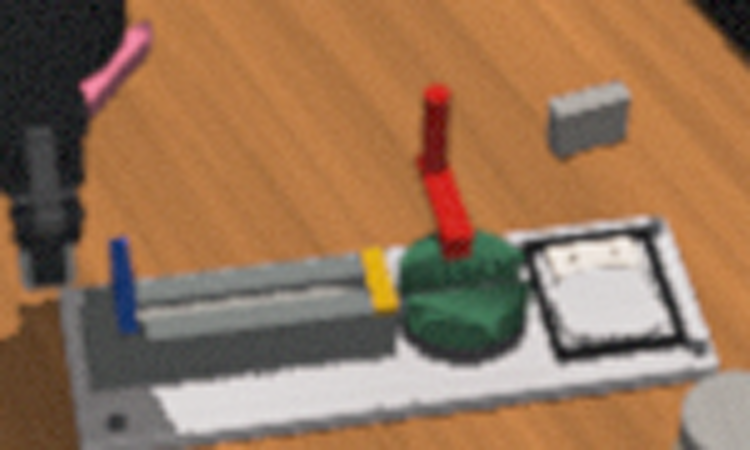

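Call:
{"method": "arm_command", "body": {"steps": [0,0,0.35,0,0,0,0,0,0,0,0,0,0,0,0,0.2,0,0,0,0,0,0,0.2,0,0,0,0,0,0,0,0,0,0,0,0]}}

```text
time: 9.02
tool_pos: [0.4465, 0.0058, 0.0417]
tcp_rot: [-2.534, -1.856, -0.004]
wrist_force: [0.1, -0.1, -0.1]
width: 0.0
```

```bash
python3 look.py d8; python3 go.py -158 0 45
```

```text
-0.014 [[ 83. 333.]]
0 [[ 81. 309.]]
0.014 [[ 79. 285.]]
t 9.075 tgt [0.4452 0.0061 0.045 ] local now [np.float64(-157.2), np.float64(-0.0), np.float64(41.5)] shift units now [ 0.   -0.03 -0.12] after turn [ 0.   -0.03 -0.12] turn units [ 0.   -0.02 -0.  ] F [-0.34  0.16 -0.54] w 0.01
```

View pics/d8.png

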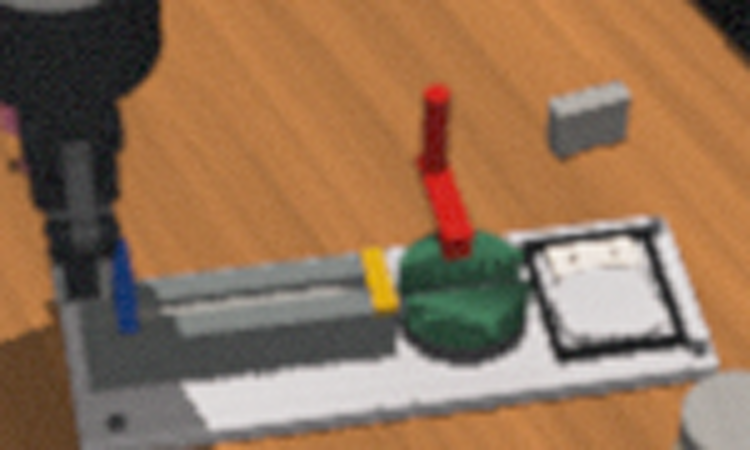

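Call:
{"method": "arm_command", "body": {"steps": [0,0.1,0.08,0,0,0,0,0,0.15,0,0,0,0,0,0,0.15,0,0,0,0,0,0,0.15,0,0,0,0,0,0,0.15,0,0,0,0,0,0,0.15,0,0,0,0,0,0,0,0,0,0,0,0]}}

```text
time: 9.95
tool_pos: [0.4705, -0.0019, 0.0391]
tcp_rot: [-2.534, -1.856, -0.004]
wrist_force: [-0.4, 0.0, -0.1]
width: -0.001
```

```bash
python3 look.py d9; python3 go.py -60 0 40
```

```text
-0.014 [[145. 329.]]
0 [[144. 306.]]
0.014 [[142. 281.]]
t 10.0 tgt [ 0.5386 -0.0234  0.04  ] local now [np.float64(-131.7), np.float64(-0.0), np.float64(39.1)] shift units now [ 0.    2.39 -0.03] after turn [ 0.    2.39 -0.03] turn units [ 0.01 -0.02 -0.  ] F [ 1.18 -0.11  1.05] w -0.0
```

View pics/d9.png

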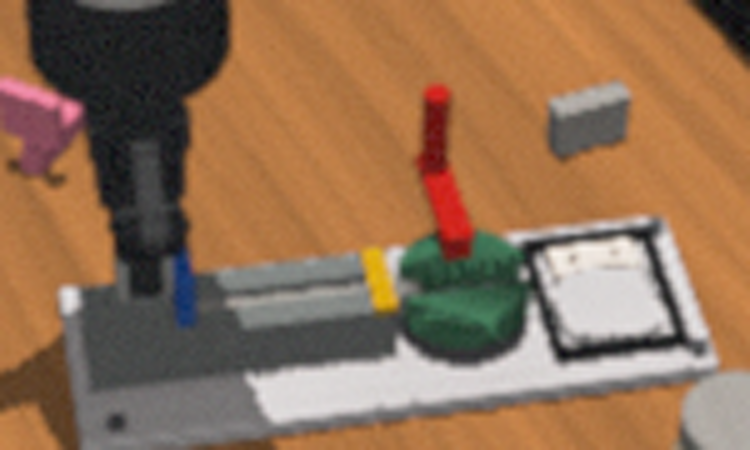

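The bar is sliding and its nose is entering the slot at crop (410,285) with low force, so I'll keep going.

Call:
{"method": "arm_command", "body": {"steps": [0,0.15,0,0,0,0,0,0,0.2,0,0,0,0,0,0,0.2,0,0,0,0,0,0,0.2,0,0,0,0,0,0,0.2,0,0,0,0,0,0,0.2,0,0,0,0,0,0,0.2,0,0,0,0,0,0,0.2,0,0,0,0,0,0,0.2,0,0,0,0,0,0,0,0,0,0,0,0]}}

```text
time: 11.25
tool_pos: [0.5207, -0.0178, 0.0391]
tcp_rot: [-2.534, -1.856, -0.004]
wrist_force: [0.5, -0.8, -0.3]
width: 0.0
```

```bash
python3 look.py d10; python3 go.py -60 0 40
```

```text
-0.014 [[272. 314.]]
0 [[272. 290.]]
0.014 [[271. 266.]]
t 11.3 tgt [ 0.5386 -0.0234  0.04  ] local now [np.float64(-79.1), np.float64(-0.0), np.float64(39.0)] shift units now [ 0.    0.64 -0.03] after turn [ 0.    0.64 -0.03] turn units [ 0.01 -0.02 -0.  ] F [ 0.17 -0.75  0.42] w 0.0
```

View pics/d10.png

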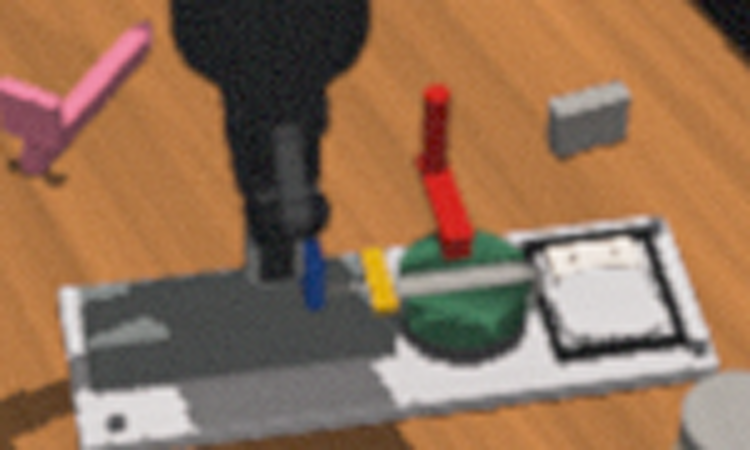

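Call:
{"method": "arm_command", "body": {"steps": [0,0.15,0,0,0,0,0,0,0.15,0,0,0,0,0,0,0.12,0,0,0,0,0,0,0.1,0,0,0,0,0,0,0.05,0,0,0,0,0,0,0.05,0,0,0,0,0,0,0,0,0,0,0,0]}}

```text
time: 12.18
tool_pos: [0.5377, -0.0232, 0.039]
tcp_rot: [-2.534, -1.856, -0.003]
wrist_force: [-0.8, -0.0, 0.6]
width: 0.002
```

Call:
{"method": "arm_command", "body": {"steps": [0,0.06,0,0,0,0,0,0,0,0,0,0,0,0]}}

```text
time: 12.42
tool_pos: [0.5394, -0.0237, 0.0389]
tcp_rot: [-2.534, -1.856, -0.003]
wrist_force: [-0.1, 0.7, -0.1]
width: -0.004
```

```bash
python3 look.py d11; python3 go.py -60 0 40
```

```text
-0.014 [[320. 308.]]
0 [[320. 284.]]
0.014 [[320. 260.]]
t 12.475 tgt [ 0.5386 -0.0234  0.04  ] local now [np.float64(-59.1), np.float64(-0.0), np.float64(39.0)] shift units now [ 0.   -0.03 -0.03] after turn [ 0.   -0.03 -0.03] turn units [ 0.01 -0.02 -0.  ] F [-0.39 -0.39 -0.26] w 0.0
```

View pics/d11.png

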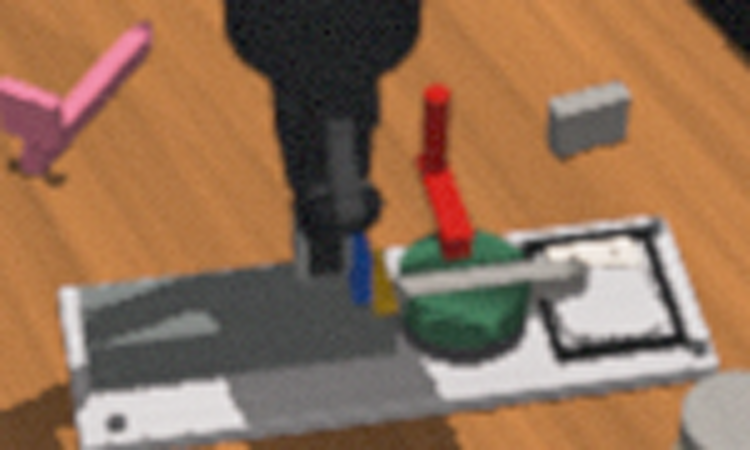

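Call:
{"method": "arm_command", "body": {"steps": [0,0.05,0,0,0,0,0,0,0.05,0,0,0,0,0,0,0,0,0,0,0,0]}}

```text
time: 12.85
tool_pos: [0.54, -0.024, 0.0386]
tcp_rot: [-2.531, -1.853, 0.002]
wrist_force: [-6.8, 2.3, 5.7]
width: 0.002
```

Call:
{"method": "arm_command", "body": {"steps": [0,0.05,0,0,0,0,0,0,0,0,0,0,0,0]}}

```text
time: 13.1
tool_pos: [0.5399, -0.0241, 0.0384]
tcp_rot: [-2.529, -1.852, 0.005]
wrist_force: [-9.8, 4.0, 8.7]
width: 0.0
```

```bash
python3 look.py d12; python3 go.py -60 0 40
```

```text
-0.014 [[321. 309.]]
0 [[321. 285.]]
0.014 [[321. 261.]]
t 13.15 tgt [ 0.5386 -0.0234  0.04  ] local now [np.float64(-58.5), np.float64(-0.2), np.float64(38.4)] shift units now [ 0.01 -0.05 -0.05] after turn [ 0.01 -0.05 -0.05] turn units [-0.07 -0.01 -0.  ] F [-10.2    3.41   8.28] w 0.0
```

The bar is stopped hard: the force rose to about 10 N with no further travel. Next I'll back off straight, rise and move clear.

Call:
{"method": "arm_command", "body": {"steps": [0,-0.2,0,0,0,0,0,0,-0.5,0,0,0,0,0,0,-0.3,-0.8,0,0,0,0,0,0,-1,0,0,0,0,0,-0.5,-1,0,0,0,0,0,-1,-0.5,0,0,0,0,0,-1,0,0,0,0,0,0.5,-1,0,0,0,0,0,0.5,-1,0,0,0,0,0,0,0,0,0,0,0,0]}}

```text
time: 14.4
tool_pos: [0.3933, 0.054, 0.1375]
tcp_rot: [-2.531, -1.859, -0.003]
wrist_force: [-0.0, 0.4, 0.3]
width: 0.002
```

```bash
python3 - <<'E'
from fit import *
p=np.load('p.npy')
s=save('side','s9');t=save('top','t9')
cv2.imwrite('pics/s9c.png',cv2.resize(s['img'][215:305,245:395,::-1],None,fx=5,fy=5,interpolation=cv2.INTER_CUBIC))
cv2.imwrite('pics/t9c.png',cv2.resize(t['img'][175:305,270:400,::-1],None,fx=4.6,fy=4.6,interpolation=cv2.INTER_CUBIC))
L=np.array([[.054,0,.032],[.05,0,.032],[-.045,0,.066]])
print(((proj(s,W(p,L))-[245,215])*5).round(0).tolist(),((proj(t,W(p,L))-[270,175])*4.6).round(0).tolist())
E
python3 go.py -60 0 40
```

```text
[[586.0, 263.0], [577.0, 264.0], [354.0, 233.0]] [[318.0, 133.0], [315.0, 141.0], [265.0, 313.0]]
t 14.5 tgt [ 0.5386 -0.0234  0.04  ] local now [np.float64(-219.6), np.float64(29.8), np.float64(138.2)] shift units now [-1.    5.31  3.28] after turn [-0.99  5.32  3.27] turn units [ 0.02 -0.02  0.01] F [-0.21 -0.29  0.9 ] w 0.0
```

View pics/s9c.png

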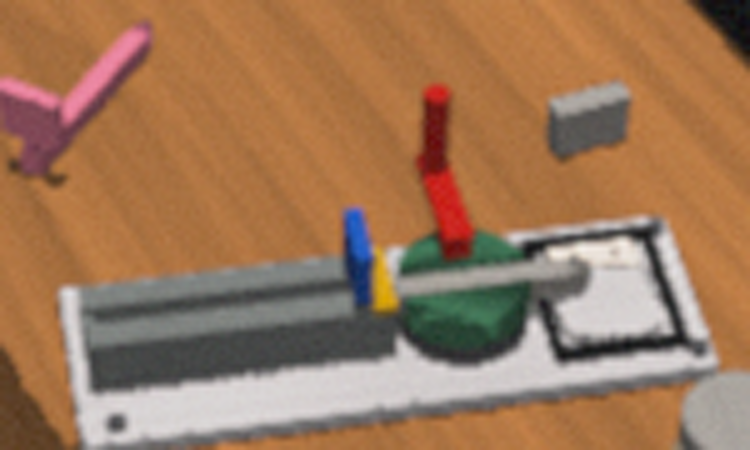

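View pics/t9.png

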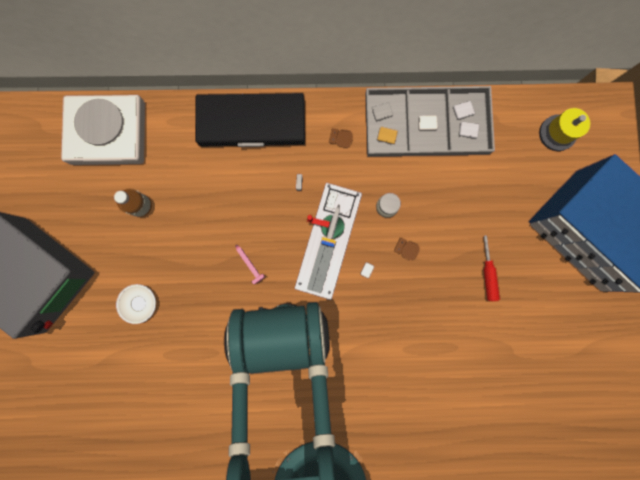

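View pics/t9c.png

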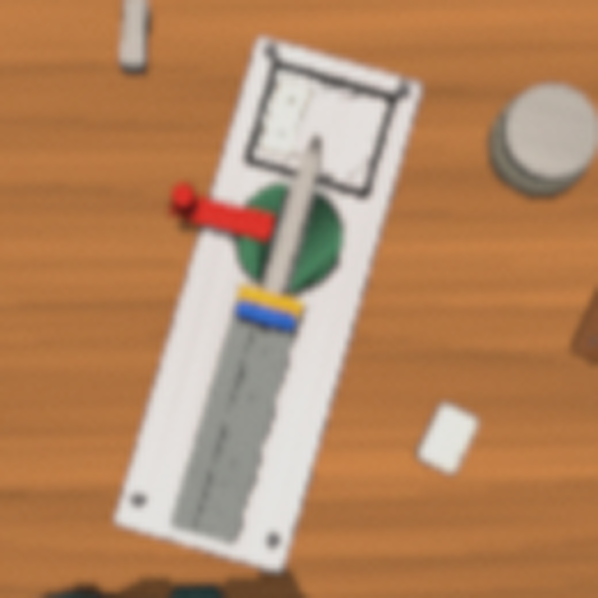

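The bar is home. Its tab touches the bridge, and in the side crop the nose is at (586,268) against a predicted (586,263). The pacemaker and all bystanders are where they started, and the hand is clear.

```bash
python3 -c "
from workcell import bot
print(bot.finish_job())"
```

```text
the job is handed in; nothing more can be done
None
```

I pushed the lever clockwise until the slot lined up with the bar. I then pushed the bar by its blue tab through the slot until it stopped hard against the yellow bridge. The last two small push commands raised the force to about 10 N, and the hand advanced less than 1 mm. I backed off, raised the hand clear and handed the job in at about 14.5 s; no verdict was reported.

**Last checks:**
- **Bar:** the tab is against the bridge, and the nose is where the side view predicts for fully home, to within about 1 px. In the top view it is about 2 px short of the prediction, but the tab contact and the hard stop both say home.
- **Disc:** the two cameras disagreed slightly on its angle before the bar went in, about +0.02 rad from the side and +0.07 rad from the top. The lever looked unchanged afterwards, and both are inside the 0.16 limit.
- **Pacemaker and other objects:** I saw no movement compared with the first pictures. I did not measure them, and the torque driver, dish and flask were checked only in the top view.
- **Hand:** it is clear of everything, and the wrist force is near zero.

**Disagreed on the way:**
- **Fingertip height:** in the images the shut fingertips stood about 20 mm higher than the description says, so I set the heights from the images and the contact forces.
- **First push on the pin:** it caught the outer side of the pin, at about 12 N. I backed off, moved inward and redid it.

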